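Slide the annealing tray onto the empty rails of the cooling rack

ROBOT

A 6-joint arm with a two-finger parallel gripper is mounted at the origin on a cart in front of the work surface, level with it; the furniture and walls round the work are solid. World frame = base frame: x ahead of the robot, y to its left, z up, the work surface at z = 0. Lengths are in m, angles in rad, forces in N, time in s.
With the tool pointing down it reaches from about 0.35 to 0.725 m from the base axis. Payload 6 kg.
Tool frame: the origin (TCP) lies at the very end of the fingers, on their centre line; the grasp point (between the pads) lies 19 mm behind it; z points along the fingers, y is the line along which they close (so a half turn about z gives the same grasp; the last joint's range is limited). The gripper opens to 85 mm and grips with 20 to 120 N. Pads are 22 mm wide; open, the fingers measure 114 mm over their backs; the gripper's body (76 mm by 85 mm) begins 54 mm behind the grasp point. The pads swing forward as they close: fully open they stand 13 mm farther back than shut.
Start: joints at [1.504, 0.04, 0.085, 0, -1.615, -0.334], TCP at [0.234, 0.552, 0.231] pointing down, gripper open.
Joint ranges: [-2.56, 2.56], [-1.29, 2.01], [-1.08, 1.49], [-3.29, 1.98], [-2.81, -0.18], [-2.99, 2.99]. Speed limits (rad/s): [2.57, 2.57, 3.01, 3.14, 3.14, 3.14].

INTERFACE

Orientations are given as a rotation vector (axis times angle).
In Python, from plant import sensors, vision, order, nets gives the robot as it stands.
- The arm moves only by the tool jog_arm, never from a script. Its argument "series" is a list of rows, each an object with "gripper": the opening, from -1 (shut) to 1 (fully open); "xyz": the shift along the tool's x, y, z as a fraction of full scale, a list of three; "dr": the turn, a rotation vector about the tool's x, y, z as a fraction of full scale, a list of three. A call has 1 to 12 rows; each row is the pose to reach, as a shift and turn from the pose commanded when the call began, along the tool's axes at that moment; what a row does not reach only later rows make up. Full scale, the value 1, is 20 cm for a shift and 0.5 rad for a turn. A row lasts 1/10 s, in which the tool goes at most 50 mm and 8.59 degrees, less where a joint would pass 70% of its speed; a pose out of reach is approached as far as the arm can. A call with a number of a shift or a turn outside -1 to 1 is refused whole. A call with a gripper value outside its range is refused whole. The fingers move at their own pace and stop on an object; "grip_force" is the grip in N (left out, the last holds). Time passes only in rows, so rows that repeat a pose let the fingers close. It gives the time, the measured TCP pose, the force, the opening and the grip force at its end, in the units of the state.
- sensors.get_state(): the state, without advancing time (a new reading comes with each control period).
- vision.camera(name): name is "side" or "top"; returns a dict with "color" (384x512x3 uint8, red, green, blue), "range_z" (384x512 float32, m along the optical axis (not along the pixel's ray), 0 where there is no reading), "camera_matrix" (3x3 intrinsics, pixels), "R" (3x3) and "t" (3): a world point X has camera coordinates R X + t. Camera axes: x right, y down, z forward; pixel columns grow to the right and rows downward; lengths in m; the calibration is good to about 2 mm. A picture is of the moment at which its call begins.
- order.job_done(): hands the job in; it is judged then, once.
Trained networks look in the newest picture that a camera, given by its name, has taken for a name from the list of things; names that differ only in an ending like _2 or _b are one class to them, and where a whole thing is asked for, a point or a joint stands for the part that bears it (a point fixed in the world has none). Each returns a list of dicts, best first, with "score" (0 to 1); they miss things now and then, are a little off and sometimes report something else, mostly with a low value. They report only what shows in the picture. A call takes as long as a camera call.
- nets.find_in(camera, name): "point" ([x, y, z] in m, in world coordinates, good to about 4 mm: the middle of the surface that is visible of it).
- nets.cut_out(camera, name): "mask" (384x512 bool, what is visible of it).
The state is a dict: "clock": time; "joints": joint angles; "joint_velocities": joint speeds; "effort": joint torques, N m; "eef_pos": TCP position; "tcp_rot": TCP orientation; "contact_force": force on the tool from outside, world axes, zero at the start; "moment": the same for the moment, N m; "finger_gap": opening from 0.0 (shut) to 1.0 (fully open); "gripper_force": force on a finger pad.
Only numpy, scipy, OpenCV 4.12 (cv2) and the standard library are available. Lean on these libraries where they do the work, as an engineer would, in place of code of your own. Each camera call takes 0.05 s, during which the arm holds its last target. There are 200 camera calls.

TASK

Take the annealing tray by its wooden handle and slide it, with its two porcelain cups standing in their rings, onto the one empty pair of rails in the left-hand bay of the cooling rack (the bay for cups not yet weighed). Feel your way along the rails and push gently, never forcing it, until the spring ball snaps into the notch of the tray and the tray is fully home (neither short of the notch nor pushed past it); then let go. Leave the other things on the bench where they are.

Things in the scene. Friction and masses are not known exactly. Their poses are not given: they have to be found in the camera images.
- tray: loose annealing tray, 0.1 to 0.2 kg: flat steel sheet 140 long (x) x 120 wide (y) x 3 thick, wooden handle on its front (-x) edge. Origin: centre of the sheet's underside; x from the handle to the rear edge, which enters the rack first; z up. Long edges notched at x = +30 (17 mm long at the rim). Two rings 5 mm high hold the cups at x = -32 and +32; four feet raise it 2 mm off the bench
- tray_grip (a point): middle of the tray's wooden handle, at x = -130, y = 0, z = +32 in the tray's frame (same axes). The handle is a bar along x, 80 long (x -168 to -88), 12 wide (y), 20 high (z +22 to +42); take it from above, fingers closing along y. The loaded tray is heavy at the far end and may sag 1 to 2 degrees in the grip
- seat_front (a point): centre of the front cup ring, on the upper side of the sheet; axes as the tray's
- seat_rear (a point): centre of the rear cup ring, on the upper side of the sheet; axes as the tray's
- cup_front: white porcelain cup, 34 g, 44 wide at the rim, 36 high, loose in the tray's front ring; origin: centre of its foot
- cup_rear: white porcelain cup of the same kind, loose in the tray's rear ring; origin: centre of its foot
- cooling_rack: fixed cooling rack, blue frame, bare metal rails, 144 deep (x) x 284 wide (y) x 215 high, wire carrying handle to z = 241. Origin: centre of its underside; x from the open front to the back (the way a tray is pushed in), y to the left seen from the front. Two bays, centre lines at y = +67.5 (left) and -67.5, each with three pairs of rails, lower lips' tops at z = 45, 100 and 155
- rail_mouth (a point): front end of the left bay's middle rails, between them on their lower lips (rack frame x = -65, y = +67.5, z = 100). A rail is a C channel, 10 deep, that guides the sheet's edge below, above and at the side: clear height 7 (sheet 3), clear width between the webs 122 (sheet 120). It runs to an end stop at rack x = +76. In front of it 15 mm lead-ins flare out 4 mm up, down and sideways
- mid_home (a point): nominal home of the tray's origin on the left bay's middle rails (rack frame x = -15, y = +67.5, z = 100); axes as the rack's. The true home, where the catch snaps into the tray's notch, lies up to 18 mm before or behind it. At the nominal home the sheet's front edge stands 20 mm out of the rails and the handle's middle 80 mm in front of them
- top_home (a point): the same for the left bay's top rails (rack frame x = -15, y = +67.5, z = 155); axes as the rack's
- sheets_a: two plain steel sheets without handles (120 x 140 x 3), fixed, filling the lowest and the top rails of one bay: its middle rails are empty. One cup stands on the top sheet. Origin: on the bay's centre line, level with the rack's underside, at rack x = -15; axes as the rack's. It is in the left bay when its y in the rack's frame is about +67.5 (then slide onto the middle rails)
- sheets_b: two plain sheets of the same kind, fixed, filling the lowest and the middle rails of the other bay: its top rails are empty. Origin and axes as for sheets_a; when it is in the left bay, slide onto the top rails
- catch_mid (a joint): rolling spring ball, 10 mm, on a strip clamped to the left side of the left bay at rack x = +15, give or take 18 mm (feel for it). 0 = out by 6 mm; a sheet's edge presses it in 4 to 6 mm; 2.8 N + 0.8 N a mm. The rear corner meets it about 40 mm before the true home; it resists with 4 to 12 N, rubs with 2 to 6 N; in the notch the push falls to nothing and rises over 5 N again 2 or 3 mm past home
- catch_top (a joint): the same catch on the left bay's top rails
- weight_5: loose brass knob weight, 22 x 22 x 33, a bystander right of the balance
- marker_black: loose black and white marker pen, 135 long, a bystander near the front edge
- steel_weight: loose steel knob weight, 20 x 20 x 27, a bystander behind the black cup block

How it is judged:
By the outcome, as a careful person would: the job done as asked, in the order asked, and still so for the second after the job is handed in, with the robot touching nothing.
It also fails if it takes over 72 s, if anything falls off the work surface, if the arm or the gripper's body presses on something with over 40 N, if the wrist force passes 120 N, or if a joint passes its speed limit or range.

## Working session

There is one attempt and no reset: what is moved stays moved. The work goes in short steps, Python scripts to look and compute and a tool call to move; the robot and the scene stay as the last step left them, time stands still between calls to the robot, and variables do not carry over. Pictures are saved under pics/ and viewed, at most 10 in all, crops included, and the job is handed in when it is done.

Besides the shell and the picture viewer there is one more tool, called after ">>>" by a JSON object that holds its "fn" and its "kwargs", one argument or row to a line. jog_arm: Moves the arm, as the interface text tells. Shift numbers are shares of 20 cm and turn numbers shares of 0.5 rad, none past 1 either way. Its arguments: {"type":"object","properties":{"series":{"type":"array","items":{"type":"object","properties":{"gripper":{"type":"number"},"xyz":{"type":"array","items":{"type":"number","minimum":-1,"maximum":1}},"dr":{"type":"array","items":{"type":"number","minimum":-1,"maximum":1}}}}},"grip_force":{"type":"number"}},"required":["series"]}

```bash
mkdir -p pics; cat > h.py <<'E'
import numpy as np,cv2
from plant import sensors,vision,order,nets
def cloud(c):
    K=c["camera_matrix"];z=c["range_z"];v,u=np.mgrid[:384,:512]
    P=np.stack([(u-K[0,2])*z/K[0,0],(v-K[1,2])*z/K[1,1],z],-1)
    W=(P-c["t"])@c["R"]; W[z==0]=np.nan
    return W
def proj(c,X):
    p=c["camera_matrix"]@(c["R"]@np.array(X)+c["t"]); return p[:2]/p[2]
E
python3 - <<'E'
from h import *
np.set_printoptions(precision=4,suppress=True)
s=sensors.get_state();print(s)
ims=[]
for n in("top","side"):
    c=vision.camera(n);np.savez(f"{n}0.npz",**c);cv2.imwrite(f"pics/{n}0.png",c["color"][...,::-1])
    print(n,"campos",-c["R"].T@c["t"])
    for k in["tray","tray_grip","seat_front","seat_rear","cup_front","cooling_rack","sheets_a","catch_mid","sheets_b","weight_5","marker_black","steel_weight"]:
        print(k,[(np.round(d["point"],3),round(d["score"],2)) for d in nets.find_in(n,k)][:3])
E
```

```text
{'clock': 0.0, 'joints': array([ 1.5037,  0.0408,  0.0838, -0.0004, -1.6155, -0.3337]), 'joint_velocities': array([ 0.0002, -0.0008, -0.0004, -0.0003, -0.0003, -0.0006]), 'effort': array([  0.0001, -36.8211,  34.7427,   6.9328,  -0.0054,   0.    ]), 'eef_pos': array([0.2339, 0.5522, 0.2303]), 'tcp_rot': array([ 3.077 , -0.6249, -0.0003]), 'contact_force': array([ 0.228 ,  0.9803, -0.7381]), 'moment': array([-0.0018, -0.0296,  0.017 ]), 'gripper_force': 0.0, 'finger_gap': 1.0037868676288058}
top campos [0.2287 0.042  1.4397]
tray [(array([0.458, 0.395, 0.004]), 0.61)]
tray_grip [(array([0.46 , 0.397, 0.01 ]), 0.59)]
seat_front [(array([0.461, 0.393, 0.004]), 0.76)]
seat_rear [(array([0.462, 0.394, 0.006]), 0.87)]
cup_front [(array([0.472, 0.376, 0.014]), 0.63)]
cooling_rack [(array([0.697, 0.221, 0.216]), 0.86)]
sheets_a [(array([0.474, 0.442, 0.015]), 0.64), (array([0.637, 0.27 , 0.102]), 0.6), (array([0.68 , 0.14 , 0.154]), 0.57)]
catch_mid []
sheets_b [(array([0.474, 0.442, 0.015]), 0.64), (array([0.637, 0.27 , 0.102]), 0.6), (array([0.68 , 0.14 , 0.154]), 0.57)]
weight_5 [(array([0.679, 0.141, 0.16 ]), 0.45)]
marker_black [(array([0.295, 0.303, 0.017]), 0.57)]
steel_weight [(array([0.46 , 0.392, 0.007]), 0.45)]
side campos [0.0252 0.9916 0.5344]
tray [(array([0.451, 0.41 , 0.008]), 0.59)]
tray_grip [(array([0.451, 0.409, 0.004]), 0.78)]
seat_front [(array([0.673, 0.324, 0.139]), 0.44)]
seat_rear [(array([0.449, 0.411, 0.002]), 0.67)]
cup_front [(array([0.469, 0.37 , 0.029]), 0.74)]
cooling_rack [(array([0.674, 0.321, 0.14 ]), 0.69)]
sheets_a [(array([0.632, 0.266, 0.097]), 0.84), (array([0.673, 0.141, 0.157]), 0.7)]
catch_mid []
sheets_b [(array([0.632, 0.266, 0.097]), 0.84), (array([0.673, 0.141, 0.157]), 0.7)]
weight_5 []
marker_black [(array([0.288, 0.303, 0.013]), 0.92), (array([0.674, 0.322, 0.14 ]), 0.45)]
steel_weight [(array([0.635, 0.265, 0.1  ]), 0.51), (array([0.677, 0.319, 0.141]), 0.44)]
```

View pics/top0.png

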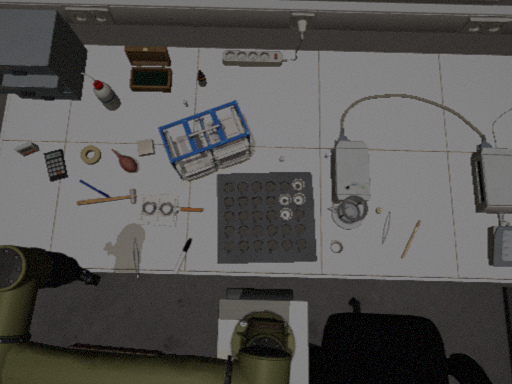

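View pics/side0.png

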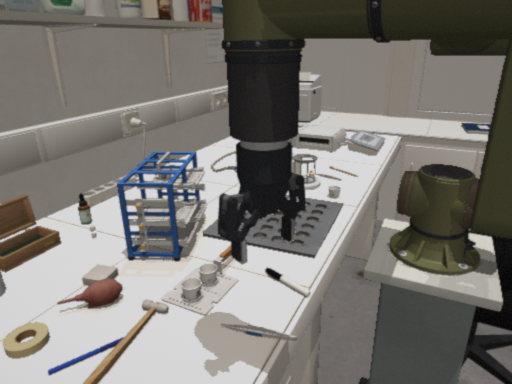

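The top view shows the rack at about (205,140), opening toward the bottom of the image. The tray is at (160,210) with its handle pointing right (190,210), and the pen is at (183,255). The side view shows the same layout. Next I'll fit the poses.

```bash
python3 - <<'E'
from h import *
np.set_printoptions(precision=4,suppress=True)
for n in("top","side"):
    c=dict(np.load(f"{n}0.npz"));W=cloud(c);col=c["color"].astype(int)
    x,y,z=W[...,0],W[...,1],W[...,2]
    roi=(abs(x-.69)<.2)&(abs(y-.22)<.23)
    for lo,hi in((.198,.222),):
        blue=(col[...,2]>col[...,0]+40)&roi
        m=blue&(z>lo)&(z<hi)
        p=W[m][:,:2].astype(np.float32); r=cv2.minAreaRect(p);print(n,"rack top",len(p),r,cv2.boxPoints(r).tolist(),np.median(W[m][:,2]))
    # metal levels in rack
    m=roi&~blue&(z>.03)&(z<.26); h,e=np.histogram(z[m],np.arange(.03,.26,.005));print([(round(a,3),b) for a,b in zip(e,h) if b>8])
    br=(col[...,0]>col[...,2]+45)&(abs(x-.47)<.15)&(abs(y-.34)<.1)&(z>.015)&(z<.07)
    p=W[br];print("handle",len(p),np.median(p,0),p.min(0),p.max(0)); r=cv2.minAreaRect(p[:,:2].astype(np.float32));print(r)
    m=(abs(x-.46)<.12)&(abs(y-.41)<.12)&(z>.0025)&(z<.009)
    p=W[m];r=cv2.minAreaRect(p[:,:2].astype(np.float32));print("tray",len(p),r)
    for k in("tray","cup_front"):
        for d in nets.cut_out(n,k)[:2]:
            mm=d["mask"];p=W[mm];p=p[np.isfinite(p[:,0])];r=cv2.minAreaRect(p[:,:2].astype(np.float32));print(k,d["score"],mm.sum(),p.mean(0),r)
a=cv2.imread("pics/top0.png")[90:280,110:270];b=cv2.imread("pics/side0.png")[140:320,100:260]
cv2.imwrite("pics/crop0.png",np.hstack([cv2.resize(a,(400,475),interpolation=cv2.INTER_CUBIC),cv2.resize(b,(400,475),interpolation=cv2.INTER_CUBIC)]))
E
```

```text
top rack top 987 ((0.7072769999504089, 0.2183857560157776), (0.13736973702907562, 0.2803388833999634), 22.500381469726562) [[0.5901792645454407, 0.321600079536438], [0.6974620223045349, 0.06260145455598831], [0.8243747353553772, 0.11517143249511719], [0.717091977596283, 0.37417006492614746]] 0.21387649344904028
[(np.float64(0.035), np.int64(10)), (np.float64(0.04), np.int64(100)), (np.float64(0.045), np.int64(211)), (np.float64(0.05), np.int64(97)), (np.float64(0.055), np.int64(32)), (np.float64(0.09), np.int64(15)), (np.float64(0.095), np.int64(197)), (np.float64(0.1), np.int64(532)), (np.float64(0.105), np.int64(162)), (np.float64(0.11), np.int64(42)), (np.float64(0.115), np.int64(10)), (np.float64(0.145), np.int64(22)), (np.float64(0.15), np.int64(184)), (np.float64(0.155), np.int64(558)), (np.float64(0.16), np.int64(441)), (np.float64(0.165), np.int64(236)), (np.float64(0.17), np.int64(27)), (np.float64(0.175), np.int64(10)), (np.float64(0.18), np.int64(13)), (np.float64(0.185), np.int64(12)), (np.float64(0.19), np.int64(11)), (np.float64(0.195), np.int64(11)), (np.float64(0.2), 
[... 2595 characters left out ...]
)), (np.float64(0.225), np.int64(10)), (np.float64(0.235), np.int64(32)), (np.float64(0.24), np.int64(18))]
handle 71 [0.4615 0.2927 0.0426] [0.4578 0.2666 0.0322] [0.4703 0.314  0.0453]
((0.4639207124710083, 0.29030460119247437), (0.012371080927550793, 0.047424327582120895), 0.9329749941825867)
tray 1984 ((0.45982825756073, 0.4100930988788605), (0.23952966928482056, 0.23903122544288635), 89.87080383300781)
tray 0.71 1700 [0.4573 0.402  0.0089] ((0.46893346309661865, 0.35453563928604126), (0.2381850779056549, 0.12610144913196564), 89.01346588134766)
cup_front 0.59 334 [0.4674 0.3699 0.0286] ((0.4872666299343109, 0.343431681394577), (0.0420195646584034, 0.11162907630205154), 37.4924201965332)
```

View pics/crop0.png

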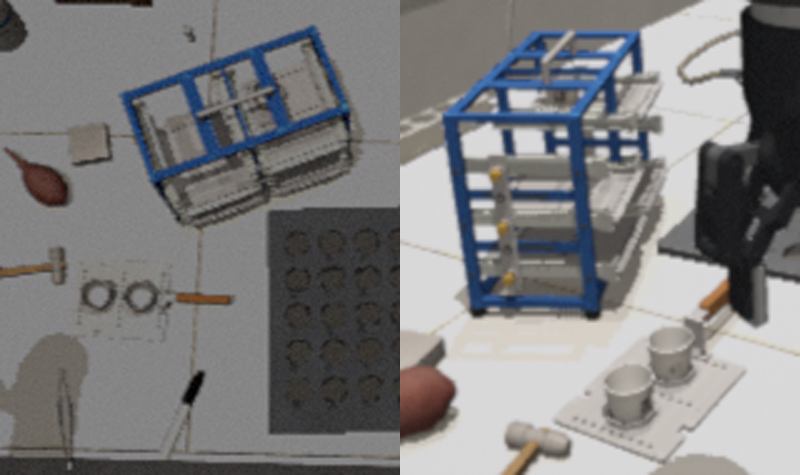

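Both sheet stacks have to be told apart by bay before I plan. In the crops the tray lies flat with its handle toward -y, and the catches are on the rack's left side. I'll check which left-bay rails are empty and work out the first move.

```bash
cat >> h.py <<'E'
from scipy.spatial.transform import Rotation as Ro
YR=np.radians(22.5); RC=np.array([.705,.220])
def rk(P,yaw=YR,c=RC):
    P=np.asarray(P);d=P[...,:2]-c;C,S=np.cos(yaw),np.sin(yaw)
    return np.stack([C*d[...,0]+S*d[...,1],-S*d[...,0]+C*d[...,1],P[...,2]],-1)
def down(yyaw,pitch=0): # tool down, tool y axis at world angle yyaw (deg)
    a=np.radians(yyaw);y=np.array([np.cos(a),np.sin(a),0]);z=np.array([0,0,-1.])
    return np.stack([np.cross(y,z),y,z],1)
def plan(pos,R,base=None):
    s=sensors.get_state(); p,q=(s["eef_pos"],Ro.from_rotvec(s["tcp_rot"])) if base is None else base
    d=q.inv().apply(np.array(pos)-p)/.2; r=(q.inv()*Ro.from_matrix(R)).as_rotvec()/.5
    print("xyz",np.round(d,3),"dr",np.round(r,3))
E
python3 - <<'E'
from h import *
np.set_printoptions(precision=4,suppress=True)
for n in("top","side"):
    c=dict(np.load(f"{n}0.npz"));W=cloud(c);q=rk(W)
    for b in(.0675,-.0675):
        m=(abs(q[...,1]-b)<.045)&(abs(q[...,0]+.01)<.06)&(q[...,2]>.01)&(q[...,2]<.2)
        h,e=np.histogram(q[m][:,2],np.arange(.01,.2,.01));print(n,b,[(round(float(x),2),int(k)) for x,k in zip(e,h) if k>3])
    # front ends of left-bay rails
    for zc in(.047,.102,.157):
        m=(abs(q[...,2]-zc)<.006)&(q[...,0]<.09)&(q[...,0]>-.1)&(q[...,1]>0)&(q[...,1]<.145)
        p=q[m];print(zc,len(p),np.percentile(p,[1,50,99],axis=0).tolist() if len(p) else 0)
plan([.467,.275,.12],down(-180))
E
```

```text
top 0.0675 [(0.09, 126), (0.1, 441)]
top -0.0675 [(0.04, 60), (0.05, 10), (0.15, 441), (0.16, 76), (0.17, 9), (0.18, 12)]
0.047 136 [[-0.09422860566384289, 0.001826610113670854, 0.041602811473652655], [-0.08498960952351259, 0.06828164374474122, 0.04783398310869505], [0.02496379964422324, 0.14242893147172006, 0.052765619306264125]]
0.102 827 [[-0.09216390208376715, 0.0160527738265423, 0.09639986713285584], [-0.037794806225867734, 0.07311964764141386, 0.10217260892222703], [0.0472580160064223, 0.12335953939339808, 0.10737207894554601]]
0.157 104 [[-0.08375963272257722, 0.0017649052110760436, 0.15130692366095713], [0.0013994847233683516, 0.1178937200194447, 0.1612857385322642], [0.0691730727935462, 0.13557010459426108, 0.16290226389289492]]
side 0.0675 [(0.01, 10), (0.04, 261), (0.05, 6), (0.1, 281)]
side -0.0675 [(0.04, 12), (0.15, 120), (0.16, 32), (0.17, 34), (0.18, 16)]
0.047 686 [[-0.09646378009820614, 0.0075849230425019815, 0.041981123474763876], [-0.040897427166440944, 0.08705806808053992, 0.04797348896640597], [0.062023256449440484, 0.14231505801636077, 0.052812415998620986]]
0.102 702 [[-0.0964404325803389, 0.005259296766571887, 0.09670144776775792], [-0.03959006562774994, 0.08283580101656944, 0.10312442434273683], [0.06253090396586806, 0.1417780672168434, 0.10754868301717486]]
0.157 392 [[-0.08804899472179609, 0.0012652000193232253, 0.15115912503266096], [-0.02028624192889101, 0.128999488330305, 0.15605730261031014], [0.06639095114041942, 0.1433095944459645, 0.1626034905968734]]
xyz [1.614 0.823 0.556] dr [ 0.   -0.    2.34]
```

The left bay's lowest and middle rails are filled, so its top rails are the empty pair. I'm moving toward the handle.

>>> {"fn": "jog_arm", "kwargs": {
  "series": [
    {"gripper":1,"xyz":[0.25,0.12,0.05],"dr":[0,0,0.2]},
    {"gripper":1,"xyz":[0.5,0.25,0.1],"dr":[0,0,0.4]},
    {"gripper":1,"xyz":[0.75,0.38,0.15],"dr":[0,0,0.6]},
    {"gripper":1,"xyz":[1,0.5,0.2],"dr":[0,0,0.8]},
    {"gripper":1,"xyz":[1,0.5,0.2],"dr":[0,0,1]},
    {"gripper":1,"xyz":[1,0.5,0.2],"dr":[0,0,1]}
  ]
}}

```text
clock: 2.1
eef_pos: [0.3809, 0.3797, 0.1909]
tcp_rot: [2.823, -1.376, 0.0]
contact_force: [-0.1, 0.5, 0.3]
finger_gap: 0.998
gripper_force: 0.0
```

```bash
python3 -c "
from h import *
print(sensors.get_state()['joints']);plan([.467,.275,.12],down(-180))"
```

```text
[ 1.15800746e+00 -1.26293346e-01 -1.49877257e-01  2.03423678e-04
 -1.54808507e+00 -4.94409334e-01]
xyz [ 0.677 -0.017  0.355] dr [ 1.000e-03 -2.000e-03  1.327e+00]
```

>>> {"fn": "jog_arm", "kwargs": {
  "series": [
    {"gripper":1,"xyz":[0.17,-0.005,0.05],"dr":[0,0,0.25]},
    {"gripper":1,"xyz":[0.34,-0.01,0.12],"dr":[0,0,0.5]},
    {"gripper":1,"xyz":[0.51,-0.015,0.2],"dr":[0,0,0.75]},
    {"gripper":1,"xyz":[0.677,-0.017,0.25],"dr":[0,0,1]},
    {"gripper":1,"xyz":[0.677,-0.017,0.25],"dr":[0,0,1]},
    {"gripper":1,"xyz":[0.677,-0.017,0.25],"dr":[0,0,1]}
  ]
}}

```text
clock: 2.7
eef_pos: [0.4661, 0.2782, 0.1412]
tcp_rot: [2.402, -2.024, 0.0]
contact_force: [-0.3, -0.0, 0.0]
finger_gap: 0.999
gripper_force: 0.0
```

```bash
python3 - <<'E'
from h import *
np.set_printoptions(precision=4,suppress=True)
print(sensors.get_state()['joints'])
for n in("top","side"):
    c=vision.camera(n);np.savez(f"{n}1.npz",**c);W=cloud(c)
    for d in nets.cut_out(n,"tray")[:1]:
        mm=cv2.erode(d["mask"].astype(np.uint8),np.ones((2,2)))>0;p=W[mm];p=p[np.isfinite(p[:,0])]
        f=p[(p[:,2]<.014)&(p[:,1]>.325)];r=cv2.minAreaRect(f[:,:2].astype(np.float32));print(n,d["score"],len(p),"sheet",len(f),r)
    col=c["color"].astype(int);x,y,z=np.moveaxis(W,-1,0)
    br=(col[...,0]>col[...,2]+35)&(abs(x-.467)<.03)&(abs(y-.28)<.06)&(z>.03)&(z<.052);p=W[br]
    if len(p):print("handle",len(p),np.median(p,0),p.min(0),p.max(0))
plan([.467,.275,.12],down(-180));plan([.467,.275,.016],down(-180))
E
```

```text
[ 0.9085 -0.1043 -0.2199  0.     -1.4555 -0.7383]
top 0.71 322 sheet 289 ((0.4401334524154663, 0.3852755129337311), (0.060630302876234055, 0.09868154674768448), 1.5921518802642822)
handle 31 [0.4671 0.2606 0.042 ] [0.4629 0.2355 0.0357] [0.472  0.283  0.0487]
side 0.76 1555 sheet 1341 ((0.4651975631713867, 0.40135616064071655), (0.14545771479606628, 0.11811662465333939), 88.94366455078125)
handle 120 [0.4609 0.2827 0.0424] [0.4573 0.2355 0.0313] [0.47   0.3151 0.0462]
xyz [ 0.023 -0.003  0.109] dr [-0.001  0.001  0.344]
xyz [ 0.023 -0.003  0.629] dr [-0.001  0.001  0.344]
```

>>> {"fn": "jog_arm", "kwargs": {
  "series": [
    {"gripper":1,"xyz":[0.023,-0.003,0.05],"dr":[0,0,0.2]},
    {"gripper":1,"xyz":[0.023,-0.003,0.1],"dr":[0,0,0.344]},
    {"gripper":1,"xyz":[0.023,-0.003,0.2],"dr":[0,0,0.344]},
    {"gripper":1,"xyz":[0.023,-0.003,0.3],"dr":[0,0,0.344]},
    {"gripper":1,"xyz":[0.023,-0.003,0.4],"dr":[0,0,0.344]},
    {"gripper":1,"xyz":[0.023,-0.003,0.5],"dr":[0,0,0.344]},
    {"gripper":1,"xyz":[0.023,-0.003,0.58],"dr":[0,0,0.344]},
    {"gripper":1,"xyz":[0.023,-0.003,0.625],"dr":[0,0,0.344]},
    {"gripper":1,"xyz":[0.023,-0.003,0.625],"dr":[0,0,0.344]}
  ]
}}

```text
clock: 3.8
eef_pos: [0.4665, 0.2739, 0.0153]
tcp_rot: [2.219, -2.221, 0.0]
contact_force: [0.1, -0.2, 0.5]
finger_gap: 0.997
gripper_force: 0.0
```

>>> {"fn": "jog_arm", "kwargs": {
  "series": [
    {"gripper":0},
    {"gripper":-0.4},
    {"gripper":-1},
    {"gripper":-1},
    {"gripper":-1},
    {"gripper":-1},
    {"gripper":-1},
    {"gripper":-1}
  ],
  "grip_force": 90
}}

```text
schema error: expected keys gripper, xyz, dr
```

>>> {"fn": "jog_arm", "kwargs": {
  "series": [
    {"gripper":0,"xyz":[0,0,0],"dr":[0,0,0]},
    {"gripper":-0.4,"xyz":[0,0,0],"dr":[0,0,0]},
    {"gripper":-0.7,"xyz":[0,0,0],"dr":[0,0,0]},
    {"gripper":-1,"xyz":[0,0,0],"dr":[0,0,0]},
    {"gripper":-1,"xyz":[0,0,0],"dr":[0,0,0]},
    {"gripper":-1,"xyz":[0,0,0],"dr":[0,0,0]},
    {"gripper":-1,"xyz":[0,0,0],"dr":[0,0,0]},
    {"gripper":-1,"xyz":[0,0,0],"dr":[0,0,0]}
  ],
  "grip_force": 90
}}

```text
clock: 4.6
eef_pos: [0.4674, 0.274, 0.0166]
tcp_rot: [-2.219, 2.223, -0.0]
contact_force: [-0.4, 0.5, 2.2]
finger_gap: 0.121
gripper_force: 87.7
```

>>> {"fn": "jog_arm", "kwargs": {
  "series": [
    {"gripper":-1,"xyz":[0,0,-0.01],"dr":[0,0,0]},
    {"gripper":-1,"xyz":[0,0,-0.03],"dr":[0,0,0]},
    {"gripper":-1,"xyz":[0,0,-0.06],"dr":[0,0,0]},
    {"gripper":-1,"xyz":[0,0,-0.1],"dr":[0,0,0]},
    {"gripper":-1,"xyz":[0,0,-0.15],"dr":[0,0,0]},
    {"gripper":-1,"xyz":[0,0,-0.21],"dr":[0,0,0]},
    {"gripper":-1,"xyz":[0,0,-0.28],"dr":[0,0,0]},
    {"gripper":-1,"xyz":[0,0,-0.34],"dr":[0,0,0]},
    {"gripper":-1,"xyz":[0,0,-0.39],"dr":[0,0,0]},
    {"gripper":-1,"xyz":[0,0,-0.43],"dr":[0,0,0]},
    {"gripper":-1,"xyz":[0,0,-0.45],"dr":[0,0,0]},
    {"gripper":-1,"xyz":[0,0,-0.45],"dr":[0,0,0]}
  ]
}}

```text
clock: 5.8
eef_pos: [0.4675, 0.274, 0.1068]
tcp_rot: [-2.219, 2.223, -0.0]
contact_force: [-0.6, -0.7, -2.4]
finger_gap: 0.125
gripper_force: 87.7
```

```bash
python3 - <<'E'
from h import *
np.set_printoptions(precision=4,suppress=True)
s=sensors.get_state();print(s["eef_pos"],s["contact_force"],s["moment"])
for n in("top","side"):
    c=vision.camera(n);np.savez(f"{n}2.npz",**c);cv2.imwrite(f"pics/{n}2.png",c["color"][...,::-1]);W=cloud(c)
    for d in nets.cut_out(n,"tray")[:1]:
        mm=cv2.erode(d["mask"].astype(np.uint8),np.ones((2,2)))>0;p=W[mm];p=p[np.isfinite(p[:,0])]
        f=p[(p[:,1]>.325)&(p[:,1]<.5)]
        z0=np.median(f[:,2]);f=f[abs(f[:,2]-z0)<.008];A=np.c_[f[:,:2]-[.467,.404],np.ones(len(f))];k=np.linalg.lstsq(A,f[:,2],rcond=None)[0]
        r=cv2.minAreaRect(f[:,:2].astype(np.float32));print(n,d["score"],len(f),r,"plane",k)
E
```

```text
[0.4675 0.274  0.1068] [-0.5819 -0.693  -2.3772] [-0.2262  0.0208 -0.0115]
top 0.68 136 ((0.42723339796066284, 0.3502306044101715), (0.03868413716554642, 0.06354191899299622), 54.58771514892578) plane [ 0.022  -0.0046  0.0935]
side 0.9 1170 ((0.4631548523902893, 0.4010441303253174), (0.11605165898799896, 0.14473944902420044), 0.0260629840195179) plane [ 0.0054 -0.0084  0.0937]
```

The tray is held level, sagging about 0.5°, and the yaw looks right. I'm backing it off smoothly toward the rack front.

>>> {"fn": "jog_arm", "kwargs": {
  "series": [
    {"gripper":-1,"xyz":[0.008,0.007,-0.004],"dr":[0,0,0]},
    {"gripper":-1,"xyz":[0.03,0.025,-0.016],"dr":[0,0,0]},
    {"gripper":-1,"xyz":[0.073,0.06,-0.04],"dr":[0,0,0]},
    {"gripper":-1,"xyz":[0.134,0.11,-0.073],"dr":[0,0,0]},
    {"gripper":-1,"xyz":[0.207,0.17,-0.113],"dr":[0,0,0]},
    {"gripper":-1,"xyz":[0.287,0.237,-0.157],"dr":[0,0,0]},
    {"gripper":-1,"xyz":[0.372,0.308,-0.203],"dr":[0,0,0]},
    {"gripper":-1,"xyz":[0.451,0.374,-0.246],"dr":[0,0,0]},
    {"gripper":-1,"xyz":[0.518,0.43,-0.283],"dr":[0,0,0]},
    {"gripper":-1,"xyz":[0.567,0.47,-0.31],"dr":[0,0,0]},
    {"gripper":-1,"xyz":[0.598,0.495,-0.327],"dr":[0,0,0]},
    {"gripper":-1,"xyz":[0.61,0.505,-0.333],"dr":[0,0,0]}
  ]
}}

```text
clock: 7.2
eef_pos: [0.3659, 0.1518, 0.1735]
tcp_rot: [-2.218, 2.223, 0.0]
contact_force: [0.2, 1.2, -1.4]
finger_gap: 0.124
gripper_force: 87.8
```

>>> {"fn": "jog_arm", "kwargs": {
  "series": [
    {"gripper":-1,"xyz":[0,0,0],"dr":[0,0,0.02]},
    {"gripper":-1,"xyz":[0,0,0],"dr":[0,0,0.06]},
    {"gripper":-1,"xyz":[0,0,0],"dr":[0,0,0.12]},
    {"gripper":-1,"xyz":[0,0,0],"dr":[0,0,0.2]},
    {"gripper":-1,"xyz":[0,0,0],"dr":[0,0,0.3]},
    {"gripper":-1,"xyz":[0,0,0],"dr":[0,0,0.4]},
    {"gripper":-1,"xyz":[0,0,0],"dr":[0,0,0.5]},
    {"gripper":-1,"xyz":[0,0,0],"dr":[0,0,0.6]},
    {"gripper":-1,"xyz":[0,0,0],"dr":[0,0,0.7]},
    {"gripper":-1,"xyz":[0,0,0],"dr":[0,0,0.8]},
    {"gripper":-1,"xyz":[0,0,0],"dr":[0,0,0.9]},
    {"gripper":-1,"xyz":[0,0,0],"dr":[0,0,1]}
  ]
}}

```text
clock: 8.4
eef_pos: [0.3661, 0.1522, 0.1724]
tcp_rot: [1.595, -2.705, 0.001]
contact_force: [-0.8, 0.7, -1.0]
finger_gap: 0.119
gripper_force: 87.7
```

>>> {"fn": "jog_arm", "kwargs": {
  "series": [
    {"gripper":-1,"xyz":[0,0,0],"dr":[0,0,0.1]},
    {"gripper":-1,"xyz":[0,0,0],"dr":[0,0,0.2]},
    {"gripper":-1,"xyz":[0,0,0],"dr":[0,0,0.3]},
    {"gripper":-1,"xyz":[0,0,0],"dr":[0,0,0.4]},
    {"gripper":-1,"xyz":[0,0,0],"dr":[0,0,0.5]},
    {"gripper":-1,"xyz":[0,0,0],"dr":[0,0,0.6]},
    {"gripper":-1,"xyz":[0,0,0],"dr":[0,0,0.7]},
    {"gripper":-1,"xyz":[0,0,0],"dr":[0,0,0.8]},
    {"gripper":-1,"xyz":[0,0,0],"dr":[0,0,0.9]},
    {"gripper":-1,"xyz":[0,0,0],"dr":[0,0,0.98]},
    {"gripper":-1,"xyz":[0,0,0],"dr":[0,0,1]},
    {"gripper":-1,"xyz":[0,0,0],"dr":[0,0,1]}
  ]
}}

```text
clock: 9.6
eef_pos: [0.3661, 0.1522, 0.1726]
tcp_rot: [0.881, -3.015, 0.001]
contact_force: [0.3, 0.3, -2.3]
finger_gap: 0.12
gripper_force: 87.7
```

```bash
python3 - <<'E'
from h import *
s=sensors.get_state();print(s["eef_pos"],s["joints"],s["clock"])
C,S=np.cos(YR),np.sin(YR)
for X in(-.34,-.31):plan([.706+C*X-S*.0675,.2195+S*X+C*.0675,.1735],down(-247.5))
E
```

```text
[0.36607393 0.15218128 0.17258417] [ 9.12472861e-01 -5.42016246e-01 -5.00438091e-01 -9.16994715e-05
 -1.61321314e+00 -1.91451413e+00] 9.6
xyz [ 0.001 -0.002 -0.005] dr [-0.001 -0.002  0.352]
xyz [-0.146 -0.028 -0.005] dr [-0.001 -0.002  0.352]
```

>>> {"fn": "jog_arm", "kwargs": {
  "series": [
    {"gripper":-1,"xyz":[0,0,0],"dr":[0,0,0.03]},
    {"gripper":-1,"xyz":[0,0,0],"dr":[0,0,0.1]},
    {"gripper":-1,"xyz":[-0.01,-0.002,0],"dr":[0,0,0.18]},
    {"gripper":-1,"xyz":[-0.03,-0.006,0],"dr":[0,0,0.26]},
    {"gripper":-1,"xyz":[-0.06,-0.012,0],"dr":[0,0,0.32]},
    {"gripper":-1,"xyz":[-0.09,-0.018,-0.002],"dr":[0,0,0.352]},
    {"gripper":-1,"xyz":[-0.12,-0.023,-0.004],"dr":[0,0,0.352]},
    {"gripper":-1,"xyz":[-0.14,-0.027,-0.005],"dr":[0,0,0.352]},
    {"gripper":-1,"xyz":[-0.146,-0.028,-0.005],"dr":[0,0,0.352]},
    {"gripper":-1,"xyz":[-0.146,-0.028,-0.005],"dr":[0,0,0.352]}
  ]
}}

```text
clock: 10.6
eef_pos: [0.3938, 0.1631, 0.1737]
tcp_rot: [0.613, -3.081, 0.001]
contact_force: [0.1, 0.7, -2.2]
finger_gap: 0.123
gripper_force: 87.8
```

```bash
python3 - <<'E'
from h import *
np.set_printoptions(precision=4,suppress=True)
s=sensors.get_state();print(s["eef_pos"],rk(s["eef_pos"]),s["clock"])
out=[]
for n in("top","side"):
    c=vision.camera(n);np.savez(f"{n}3.npz",**c);W=cloud(c);q=rk(W)
    im=c["color"][...,::-1]
    a=im[100:230,150:280] if n=="top" else im[130:290,100:300]
    out.append(cv2.resize(a,(400,int(a.shape[0]*400/a.shape[1])),interpolation=cv2.INTER_CUBIC))
    mm=nets.cut_out(n,"tray")
    for d in mm[:1]:
        p=q[d["mask"]];p=p[np.isfinite(p[:,0])];f=p[(abs(p[:,2]-.160)<.007)&(p[:,0]<-.08)]
        A=np.c_[f[:,:2]-[-.18,.0675],np.ones(len(f))];k=np.linalg.lstsq(A,f[:,2],rcond=None)[0]
        print(n,d["score"],len(f),cv2.minAreaRect(f[:,:2].astype(np.float32)),np.percentile(f,[2,98],axis=0).tolist(),"plane",k)
    m=(abs(q[...,2]-.0)<.3)&(q[...,2]>.198)&(q[...,2]<.222)&(im[...,0].astype(int)>im[...,2].astype(int)+40)&(abs(q[...,0])<.15)&(abs(q[...,1])<.2)
    print("rack",cv2.minAreaRect(q[m][:,:2].astype(np.float32)))
    # top rails, left bay
    m=(abs(q[...,2]-.158)<.012)&(q[...,0]>-.07)&(q[...,0]<.07)&(q[...,1]>-.01)&(q[...,1]<.15);p=q[m]
    h,e=np.histogram(p[:,1],np.arange(-.01,.15,.004));print([(round(float(x),3),int(k)) for x,k in zip(e,h)])
H=max(o.shape[0] for o in out);out=[cv2.copyMakeBorder(o,0,H-o.shape[0],0,0,cv2.BORDER_CONSTANT) for o in out]
cv2.imwrite("pics/pre.png",np.hstack(out))
E
```

```text
[0.3938 0.1631 0.1737] [-0.3093  0.0665  0.1737] 10.6
top 0.62 326 ((-0.1705380380153656, 0.06625522673130035), (0.11732454597949982, 0.12477359175682068), 88.63664245605469) [[-0.22478487432215677, 0.00887719113614652, 0.15468547131505084], [-0.11104520796580956, 0.11982760660352786, 0.1656162238837107]] plane [-0.0107 -0.0039  0.1602]
rack ((0.0016229897737503052, -0.0020011216402053833), (0.28134629130363464, 0.1370285004377365), 89.77129364013672)
[(-0.01, 36), (-0.006, 17), (-0.002, 3), (0.002, 31), (0.006, 36), (0.01, 36), (0.014, 16), (0.018, 0), (0.022, 0), (0.026, 0), (0.03, 0), (0.034, 0), (0.038, 0), (0.042, 0), (0.046, 0), (0.05, 0), (0.054, 0), (0.058, 0), (0.062, 0), (0.066, 0), (0.07, 0), (0.074, 0), (0.078, 0), (0.082, 0), (0.086, 0), (0.09, 0), (0.094, 0), (0.098, 0), (0.102, 0), (0.106, 0), (0.11, 0), (0.114, 13), (0.118, 41), (0.122, 38), (0.126, 38), (0.13, 18), (0.134, 3), (0.138, 1), (0.142, 0)]
side 0.71 645 ((-0.18172922730445862, 0.07149438560009003), (0.14276139438152313, 0.11335814744234085), 4.751006126403809) [[-0.24910341569198044, 0.020234519685338345, 0.15972697212927708], [-0.11488646124937198, 0.12627979361607874, 0.166376621837998]] plane [-0.0068 -0.0082  0.1619]
rack ((-0.001237630844116211, 0.0020292699337005615), (0.13496644794940948, 0.2833438217639923), 0.033444058150053024)
[(-0.01, 13), (-0.006, 20), (-0.002, 19), (0.002, 24), (0.006, 34), (0.01, 36), (0.014, 50), (0.018, 4), (0.022, 0), (0.026, 0), (0.03, 0), (0.034, 0), (0.038, 0), (0.042, 0), (0.046, 0), (0.05, 0), (0.054, 0), (0.058, 0), (0.062, 0), (0.066, 0), (0.07, 0), (0.074, 0), (0.078, 0), (0.082, 0), (0.086, 0), (0.09, 0), (0.094, 0), (0.098, 0), (0.102, 0), (0.106, 0), (0.11, 0), (0.114, 10), (0.118, 16), (0.122, 27), (0.126, 88), (0.13, 98), (0.134, 55), (0.138, 101), (0.142, 11)]
```

View pics/pre.png

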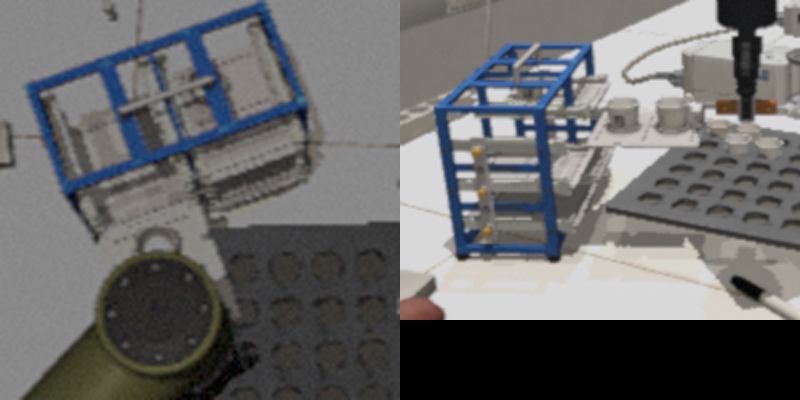

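The picture shows the tray lined up with the left bay's top rails, both cups in their rings, and the rear edge about 3 cm before the lead-ins. I'm advancing gently and watching the force.

>>> {"fn": "jog_arm", "kwargs": {
  "series": [
    {"gripper":-1,"xyz":[-0.005,0.003,0],"dr":[0,0,0]},
    {"gripper":-1,"xyz":[-0.02,0.003,0],"dr":[0,0,0]},
    {"gripper":-1,"xyz":[-0.04,0.003,0],"dr":[0,0,0]},
    {"gripper":-1,"xyz":[-0.06,0.003,0],"dr":[0,0,0]},
    {"gripper":-1,"xyz":[-0.08,0.003,0],"dr":[0,0,0]},
    {"gripper":-1,"xyz":[-0.1,0.003,0],"dr":[0,0,0]},
    {"gripper":-1,"xyz":[-0.12,0.003,0],"dr":[0,0,0]},
    {"gripper":-1,"xyz":[-0.135,0.003,0],"dr":[0,0,0]},
    {"gripper":-1,"xyz":[-0.15,0.003,0],"dr":[0,0,0]},
    {"gripper":-1,"xyz":[-0.165,0.003,0],"dr":[0,0,0]},
    {"gripper":-1,"xyz":[-0.175,0.003,0],"dr":[0,0,0]},
    {"gripper":-1,"xyz":[-0.175,0.003,0],"dr":[0,0,0]}
  ]
}}

```text
clock: 12.0
eef_pos: [0.4259, 0.1771, 0.1738]
tcp_rot: [0.613, -3.081, 0.0]
contact_force: [-0.4, 0.1, -1.9]
finger_gap: 0.123
gripper_force: 87.8
```

>>> {"fn": "jog_arm", "kwargs": {
  "series": [
    {"gripper":-1,"xyz":[-0.01,0,0],"dr":[0,0,0]},
    {"gripper":-1,"xyz":[-0.02,0,0],"dr":[0,0,0]},
    {"gripper":-1,"xyz":[-0.03,0,0],"dr":[0,0,0]},
    {"gripper":-1,"xyz":[-0.04,0,0],"dr":[0,0,0]},
    {"gripper":-1,"xyz":[-0.04,0,0],"dr":[0,0,0]}
  ]
}}

```text
clock: 12.5
eef_pos: [0.4333, 0.1802, 0.1738]
tcp_rot: [0.613, -3.081, 0.0]
contact_force: [0.6, 1.1, -2.4]
finger_gap: 0.122
gripper_force: 87.8
```

```bash
cat >> h.py <<'E'
def feel():
    s=sensors.get_state();F=s["contact_force"];C,S=np.cos(YR),np.sin(YR);M=s["moment"]
    print("rack xyz mm",np.round(rk(s["eef_pos"])*1e3,1),"F ins/left/up",np.round([F[0]*C+F[1]*S,-F[0]*S+F[1]*C,F[2]],1),"M",np.round([M[0]*C+M[1]*S,-M[0]*S+M[1]*C,M[2]],2),s["clock"],np.round(np.degrees(Ro.from_matrix(down(-247.5)).inv()*1 if 0 else (Ro.from_matrix(down(-247.5)).inv()*Ro.from_rotvec(s["tcp_rot"])).as_rotvec()),2))
E
python3 -c "
from h import *
feel()"
```

```text
rack xyz mm [-266.2   67.2  173.8] F ins/left/up [ 0.9  0.9 -2.4] M [-0.01  0.19 -0.08] 12.5 [0.01 0.01 0.  ]
```

>>> {"fn": "jog_arm", "kwargs": {
  "series": [
    {"gripper":-1,"xyz":[-0.01,0,0],"dr":[0,0,0]},
    {"gripper":-1,"xyz":[-0.02,0,0],"dr":[0,0,0]},
    {"gripper":-1,"xyz":[-0.03,0,0],"dr":[0,0,0]},
    {"gripper":-1,"xyz":[-0.04,0,0],"dr":[0,0,0]},
    {"gripper":-1,"xyz":[-0.05,0,0],"dr":[0,0,0]},
    {"gripper":-1,"xyz":[-0.05,0,0],"dr":[0,0,0]}
  ]
}}

```text
clock: 13.1
eef_pos: [0.4426, 0.184, 0.1738]
tcp_rot: [0.613, -3.081, 0.0]
contact_force: [-0.4, -0.7, -1.3]
finger_gap: 0.123
gripper_force: 87.8
```

```bash
python3 -c "
from h import *
feel()"
```

```text
rack xyz mm [-256.2   67.1  173.8] F ins/left/up [-0.7 -0.5 -1.3] M [0.01 0.27 0.01] 13.1 [0.01 0.02 0.  ]
```

>>> {"fn": "jog_arm", "kwargs": {
  "series": [
    {"gripper":-1,"xyz":[-0.01,0,0],"dr":[0,0,0]},
    {"gripper":-1,"xyz":[-0.02,0,0],"dr":[0,0,0]},
    {"gripper":-1,"xyz":[-0.03,0,0],"dr":[0,0,0]},
    {"gripper":-1,"xyz":[-0.04,0,0],"dr":[0,0,0]},
    {"gripper":-1,"xyz":[-0.05,0,0],"dr":[0,0,0]},
    {"gripper":-1,"xyz":[-0.05,0,0],"dr":[0,0,0]}
  ]
}}

```text
clock: 13.7
eef_pos: [0.4518, 0.1878, 0.1738]
tcp_rot: [0.613, -3.081, 0.0]
contact_force: [-1.0, 0.1, -1.1]
finger_gap: 0.122
gripper_force: 87.8
```

```bash
python3 -c "
from h import *
feel()"
```

```text
rack xyz mm [-246.2   67.2  173.8] F ins/left/up [-0.8  0.5 -1.1] M [ 0.08  0.16 -0.06] 13.7 [ 0.01  0.01 -0.  ]
```

>>> {"fn": "jog_arm", "kwargs": {
  "series": [
    {"gripper":-1,"xyz":[-0.015,0,0],"dr":[0,0,0]},
    {"gripper":-1,"xyz":[-0.03,0,0],"dr":[0,0,0]},
    {"gripper":-1,"xyz":[-0.045,0,0],"dr":[0,0,0]},
    {"gripper":-1,"xyz":[-0.06,0,0],"dr":[0,0,0]},
    {"gripper":-1,"xyz":[-0.075,0,0],"dr":[0,0,0]},
    {"gripper":-1,"xyz":[-0.085,0,0],"dr":[0,0,0]},
    {"gripper":-1,"xyz":[-0.085,0,0],"dr":[0,0,0]}
  ]
}}

```text
clock: 14.4
eef_pos: [0.4676, 0.1943, 0.1738]
tcp_rot: [0.613, -3.081, 0.0]
contact_force: [0.2, 0.2, -0.9]
finger_gap: 0.12
gripper_force: 87.8
```

```bash
python3 -c "
from h import *
feel()"
```

```text
rack xyz mm [-229.2   67.1  173.8] F ins/left/up [ 0.2  0.1 -0.9] M [0.01 0.23 0.07] 14.4 [0.01 0.02 0.  ]
```

>>> {"fn": "jog_arm", "kwargs": {
  "series": [
    {"gripper":-1,"xyz":[-0.015,0,0],"dr":[0,0,0]},
    {"gripper":-1,"xyz":[-0.03,0,0],"dr":[0,0,0]},
    {"gripper":-1,"xyz":[-0.045,0,0],"dr":[0,0,0]},
    {"gripper":-1,"xyz":[-0.06,0,0],"dr":[0,0,0]},
    {"gripper":-1,"xyz":[-0.075,0,0],"dr":[0,0,0]},
    {"gripper":-1,"xyz":[-0.085,0,0],"dr":[0,0,0]},
    {"gripper":-1,"xyz":[-0.085,0,0],"dr":[0,0,0]}
  ]
}}

```text
clock: 15.1
eef_pos: [0.4833, 0.2008, 0.1738]
tcp_rot: [0.613, -3.081, 0.0]
contact_force: [0.4, 0.3, -2.4]
finger_gap: 0.122
gripper_force: 87.8
```

```bash
python3 -c "
from h import *
feel()"
```

```text
rack xyz mm [-212.2   67.1  173.8] F ins/left/up [ 0.5  0.1 -2.4] M [-0.01  0.17 -0.  ] 15.1 [0.01 0.02 0.  ]
```

```bash
python3 - <<'E'
from h import *
c=vision.camera("side");im=c["color"][...,::-1]
cv2.imwrite("pics/in1.png",cv2.resize(im[150:270,115:265],(750,600),interpolation=cv2.INTER_CUBIC))
E
```

```text
(no output)
```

View pics/in1.png

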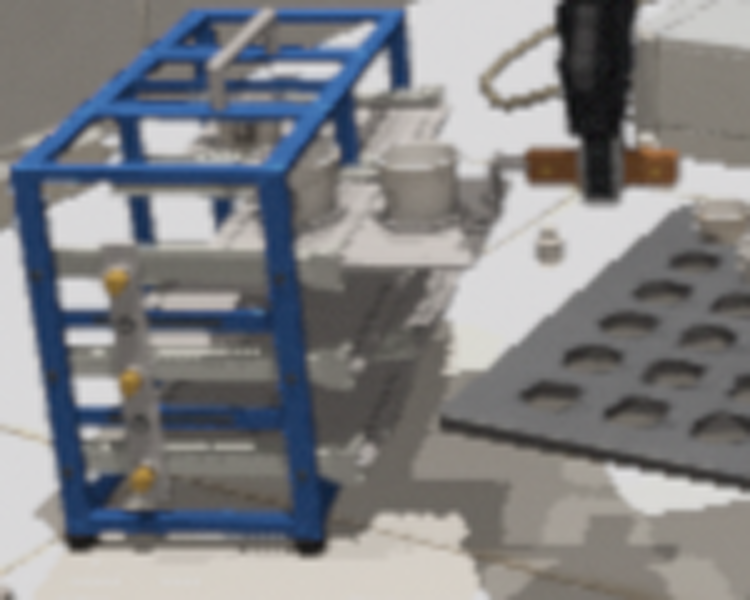

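The tray's left edge enters the top rail's flare at (345,262), with both cups standing. The ball catches are at about x=117 in this crop. Continuing in small steps.

>>> {"fn": "jog_arm", "kwargs": {
  "series": [
    {"gripper":-1,"xyz":[-0.015,0,0],"dr":[0,0,0]},
    {"gripper":-1,"xyz":[-0.03,0,0],"dr":[0,0,0]},
    {"gripper":-1,"xyz":[-0.045,0,0],"dr":[0,0,0]},
    {"gripper":-1,"xyz":[-0.06,0,0],"dr":[0,0,0]}
  ]
}}

```text
clock: 15.55
eef_pos: [0.4944, 0.2055, 0.1739]
tcp_rot: [0.613, -3.081, 0.0]
contact_force: [0.0, 0.6, -1.9]
finger_gap: 0.124
gripper_force: 87.8
```

>>> {"fn": "jog_arm", "kwargs": {
  "series": [
    {"gripper":-1,"xyz":[-0.01,0,0],"dr":[0,0,0]},
    {"gripper":-1,"xyz":[-0.02,0,0],"dr":[0,0,0]},
    {"gripper":-1,"xyz":[-0.03,0,0],"dr":[0,0,0]}
  ]
}}

```text
clock: 15.85
eef_pos: [0.4998, 0.2077, 0.1738]
tcp_rot: [0.613, -3.081, 0.0]
contact_force: [0.5, 0.9, -1.8]
finger_gap: 0.125
gripper_force: 87.8
```

>>> {"fn": "jog_arm", "kwargs": {
  "series": [
    {"gripper":-1,"xyz":[-0.01,0,0],"dr":[0,0,0]},
    {"gripper":-1,"xyz":[-0.02,0,0],"dr":[0,0,0]},
    {"gripper":-1,"xyz":[-0.03,0,0],"dr":[0,0,0]}
  ]
}}

```text
clock: 16.15
eef_pos: [0.5054, 0.21, 0.1739]
tcp_rot: [0.613, -3.081, 0.0]
contact_force: [0.5, -0.6, -1.8]
finger_gap: 0.121
gripper_force: 87.8
```

```bash
python3 -c "
from h import *
feel()"
```

```text
rack xyz mm [-188.2   67.2  173.9] F ins/left/up [ 0.3 -0.7 -1.8] M [-0.02  0.19  0.02] 16.15 [ 0.    0.   -0.01]
```

>>> {"fn": "jog_arm", "kwargs": {
  "series": [
    {"gripper":-1,"xyz":[-0.01,0,0],"dr":[0,0,0]},
    {"gripper":-1,"xyz":[-0.02,0,0],"dr":[0,0,0]}
  ]
}}

```text
clock: 16.35
eef_pos: [0.5091, 0.2115, 0.1739]
tcp_rot: [0.613, -3.081, 0.0]
contact_force: [-0.1, -0.5, -1.7]
finger_gap: 0.117
gripper_force: 87.8
```

>>> {"fn": "jog_arm", "kwargs": {
  "series": [
    {"gripper":-1,"xyz":[-0.01,0,0],"dr":[0,0,0]},
    {"gripper":-1,"xyz":[-0.02,0,0],"dr":[0,0,0]}
  ]
}}

```text
clock: 16.55
eef_pos: [0.5126, 0.2129, 0.1738]
tcp_rot: [0.613, -3.081, 0.001]
contact_force: [-2.6, -2.0, -0.7]
finger_gap: 0.123
gripper_force: 87.9
```

>>> {"fn": "jog_arm", "kwargs": {
  "series": [
    {"gripper":-1,"xyz":[-0.01,0,0],"dr":[0,0,0]},
    {"gripper":-1,"xyz":[-0.02,0,0],"dr":[0,0,0]}
  ]
}}

```text
clock: 16.75
eef_pos: [0.5161, 0.2138, 0.1741]
tcp_rot: [0.612, -3.08, 0.002]
contact_force: [-5.0, -4.7, 0.7]
finger_gap: 0.121
gripper_force: 88.2
```

```bash
python3 -c "
from h import *
feel()"
```

```text
rack xyz mm [-176.9   66.5  174.1] F ins/left/up [-6.4 -2.4  0.7] M [-0.62  1.92 -0.15] 16.75 [0.06 0.09 0.03]
```

Ball contact came at TCP rack x ≈ -180, so I expect home near -140.

>>> {"fn": "jog_arm", "kwargs": {
  "series": [
    {"gripper":-1,"xyz":[-0.01,0,0],"dr":[0,0,0]},
    {"gripper":-1,"xyz":[-0.02,0,0],"dr":[0,0,0]}
  ]
}}

```text
clock: 16.95
eef_pos: [0.5199, 0.2154, 0.1741]
tcp_rot: [0.612, -3.08, 0.002]
contact_force: [-3.6, -2.8, 0.4]
finger_gap: 0.123
gripper_force: 88.2
```

```bash
python3 -c "
from h import *
feel()"
```

```text
rack xyz mm [-172.8   66.6  174.1] F ins/left/up [-4.4 -1.2  0.4] M [-0.54  1.51 -0.26] 16.95 [0.05 0.07 0.03]
```

>>> {"fn": "jog_arm", "kwargs": {
  "series": [
    {"gripper":-1,"xyz":[-0.01,0,0],"dr":[0,0,0]},
    {"gripper":-1,"xyz":[-0.02,0,0],"dr":[0,0,0]}
  ]
}}

```text
clock: 17.15
eef_pos: [0.5236, 0.2169, 0.1741]
tcp_rot: [0.612, -3.08, 0.002]
contact_force: [-3.4, -4.1, 0.1]
finger_gap: 0.124
gripper_force: 88.2
```

```bash
python3 -c "
from h import *
feel()"
```

```text
rack xyz mm [-168.8   66.6  174.1] F ins/left/up [-4.7 -2.4  0.1] M [-0.58  1.62 -0.21] 17.15 [0.05 0.07 0.04]
```

>>> {"fn": "jog_arm", "kwargs": {
  "series": [
    {"gripper":-1,"xyz":[-0.01,0,0],"dr":[0,0,0]},
    {"gripper":-1,"xyz":[-0.02,0,0],"dr":[0,0,0]},
    {"gripper":-1,"xyz":[-0.03,0,0],"dr":[0,0,0]},
    {"gripper":-1,"xyz":[-0.04,0,0],"dr":[0,0,0]}
  ]
}}

```text
clock: 17.55
eef_pos: [0.5311, 0.2201, 0.1741]
tcp_rot: [0.612, -3.081, 0.002]
contact_force: [-2.4, -2.6, 0.2]
finger_gap: 0.127
gripper_force: 88.1
```

>>> {"fn": "jog_arm", "kwargs": {
  "series": [
    {"gripper":-1,"xyz":[-0.01,0,0],"dr":[0,0,0]},
    {"gripper":-1,"xyz":[-0.02,0,0],"dr":[0,0,0]},
    {"gripper":-1,"xyz":[-0.03,0,0],"dr":[0,0,0]}
  ]
}}

```text
clock: 17.85
eef_pos: [0.5368, 0.2225, 0.1741]
tcp_rot: [0.612, -3.081, 0.001]
contact_force: [-1.9, -4.6, -0.2]
finger_gap: 0.123
gripper_force: 88.1
```

```bash
python3 -c "
from h import *
feel()"
```

```text
rack xyz mm [-154.4   66.7  174.1] F ins/left/up [-3.5 -3.5 -0.2] M [-0.75  1.21 -0.33] 17.85 [0.04 0.02 0.03]
```

>>> {"fn": "jog_arm", "kwargs": {
  "series": [
    {"gripper":-1,"xyz":[-0.005,0,0],"dr":[0,0,0]},
    {"gripper":-1,"xyz":[-0.01,0,0],"dr":[0,0,0]},
    {"gripper":-1,"xyz":[-0.015,0,0],"dr":[0,0,0]},
    {"gripper":-1,"xyz":[-0.02,0,0],"dr":[0,0,0]}
  ]
}}

```text
clock: 18.25
eef_pos: [0.5404, 0.2242, 0.174]
tcp_rot: [0.613, -3.081, 0.001]
contact_force: [-3.3, -4.9, 0.8]
finger_gap: 0.118
gripper_force: 88.2
```

>>> {"fn": "jog_arm", "kwargs": {
  "series": [
    {"gripper":-1,"xyz":[-0.005,0,0],"dr":[0,0,0]},
    {"gripper":-1,"xyz":[-0.01,0,0],"dr":[0,0,0]}
  ]
}}

```text
clock: 18.45
eef_pos: [0.5422, 0.225, 0.174]
tcp_rot: [0.613, -3.081, 0.001]
contact_force: [-2.9, -4.9, 1.7]
finger_gap: 0.119
gripper_force: 88.2
```

```bash
python3 -c "
from h import *
feel()"
```

```text
rack xyz mm [-148.4   66.9  174. ] F ins/left/up [-4.6 -3.4  1.7] M [-0.89  1.41 -0.27] 18.45 [0.03 0.01 0.01]
```

>>> {"fn": "jog_arm", "kwargs": {
  "series": [
    {"gripper":-1,"xyz":[-0.005,0,0],"dr":[0,0,0]},
    {"gripper":-1,"xyz":[-0.01,0,0],"dr":[0,0,0]}
  ]
}}

```text
clock: 18.65
eef_pos: [0.5443, 0.226, 0.174]
tcp_rot: [-0.613, 3.081, -0.0]
contact_force: [-1.4, -3.4, 1.1]
finger_gap: 0.124
gripper_force: 88.2
```

```bash
python3 -c "
from h import *
feel()"
```

```text
rack xyz mm [-146.2   67.   174. ] F ins/left/up [-2.6 -2.6  1.1] M [-0.87  0.98 -0.37] 18.65 [ 0.01 -0.02  0.01]
```

Force is starting to drop. Moving in 1–2 mm steps now.

>>> {"fn": "jog_arm", "kwargs": {
  "series": [
    {"gripper":-1,"xyz":[-0.005,0,0],"dr":[0,0,0]},
    {"gripper":-1,"xyz":[-0.005,0,0],"dr":[0,0,0]}
  ]
}}

```text
clock: 18.85
eef_pos: [0.5455, 0.2268, 0.1739]
tcp_rot: [-0.613, 3.08, 0.001]
contact_force: [0.7, -1.4, -1.2]
finger_gap: 0.122
gripper_force: 88.1
```

```bash
python3 -c "
from h import *
feel()"
```

```text
rack xyz mm [-144.7   67.3  173.9] F ins/left/up [ 0.2 -1.5 -1.2] M [-0.64  0.03 -0.45] 18.85 [-0.01 -0.08 -0.  ]
```

>>> {"fn": "jog_arm", "kwargs": {
  "series": [
    {"gripper":-1,"xyz":[-0.005,0,0],"dr":[0,0,0]},
    {"gripper":-1,"xyz":[-0.005,0,0],"dr":[0,0,0]}
  ]
}}

```text
clock: 19.05
eef_pos: [0.5463, 0.2271, 0.174]
tcp_rot: [-0.613, 3.08, 0.001]
contact_force: [0.6, -0.7, -0.6]
finger_gap: 0.126
gripper_force: 88.1
```

```bash
python3 -c "
from h import *
feel()"
```

```text
rack xyz mm [-143.9   67.3  174. ] F ins/left/up [ 0.3 -0.9 -0.6] M [-0.61 -0.1  -0.47] 19.05 [-0.01 -0.06 -0.01]
```

>>> {"fn": "jog_arm", "kwargs": {
  "series": [
    {"gripper":-1,"xyz":[-0.005,0,0],"dr":[0,0,0]},
    {"gripper":-1,"xyz":[-0.005,0,0],"dr":[0,0,0]}
  ]
}}

```text
clock: 19.25
eef_pos: [0.5471, 0.2275, 0.1739]
tcp_rot: [-0.613, 3.08, 0.0]
contact_force: [1.8, -1.9, -1.3]
finger_gap: 0.117
gripper_force: 88.1
```

```bash
python3 -c "
from h import *
feel()"
```

```text
rack xyz mm [-143.    67.3  173.9] F ins/left/up [ 1.  -2.4 -1.3] M [-0.6  -0.26 -0.49] 19.25 [-0.01 -0.04 -0.01]
```

>>> {"fn": "jog_arm", "kwargs": {
  "series": [
    {"gripper":-1,"xyz":[-0.005,0,0],"dr":[0,0,0]},
    {"gripper":-1,"xyz":[-0.005,0,0],"dr":[0,0,0]}
  ]
}}

```text
clock: 19.45
eef_pos: [0.5479, 0.2277, 0.1739]
tcp_rot: [-0.613, 3.081, 0.0]
contact_force: [1.8, -2.2, -0.9]
finger_gap: 0.126
gripper_force: 88.1
```

```bash
python3 -c "
from h import *
feel()"
```

```text
rack xyz mm [-142.2   67.2  173.9] F ins/left/up [ 0.8 -2.7 -0.9] M [-0.62 -0.08 -0.36] 19.45 [-0.   -0.02 -0.01]
```

>>> {"fn": "jog_arm", "kwargs": {
  "series": [
    {"gripper":-1,"xyz":[-0.005,0,0],"dr":[0,0,0]},
    {"gripper":-1,"xyz":[-0.005,0,0],"dr":[0,0,0]}
  ]
}}

```text
clock: 19.65
eef_pos: [0.549, 0.2283, 0.1739]
tcp_rot: [-0.613, 3.08, 0.001]
contact_force: [2.1, -0.4, -1.0]
finger_gap: 0.125
gripper_force: 88.0
```

```bash
python3 -c "
from h import *
feel()"
```

```text
rack xyz mm [-141.    67.4  173.9] F ins/left/up [ 1.8 -1.2 -1. ] M [-0.38 -0.63 -0.36] 19.65 [-0.02 -0.05 -0.02]
```

>>> {"fn": "jog_arm", "kwargs": {
  "series": [
    {"gripper":-1,"xyz":[-0.003,0,0],"dr":[0,0,0]},
    {"gripper":-1,"xyz":[-0.003,0,0],"dr":[0,0,0]}
  ]
}}

```text
clock: 19.85
eef_pos: [0.5493, 0.2284, 0.1739]
tcp_rot: [-0.613, 3.081, 0.0]
contact_force: [0.6, 0.1, -0.5]
finger_gap: 0.124
gripper_force: 88.0
```

```bash
python3 -c "
from h import *
feel()"
```

```text
rack xyz mm [-140.6   67.4  173.9] F ins/left/up [ 0.6 -0.1 -0.5] M [-0.25 -0.48 -0.21] 19.85 [-0.01 -0.02 -0.02]
```

>>> {"fn": "jog_arm", "kwargs": {
  "series": [
    {"gripper":-1,"xyz":[-0.004,0,0],"dr":[0,0,0]},
    {"gripper":-1,"xyz":[-0.004,0,0],"dr":[0,0,0]}
  ]
}}

```text
clock: 20.05
eef_pos: [0.55, 0.2287, 0.1738]
tcp_rot: [0.614, -3.081, -0.0]
contact_force: [1.6, 0.1, -0.9]
finger_gap: 0.124
gripper_force: 88.0
```

```bash
python3 -c "
from h import *
feel()"
```

```text
rack xyz mm [-139.9   67.4  173.8] F ins/left/up [ 1.5 -0.5 -0.9] M [-0.16 -0.49 -0.2 ] 20.05 [-0.01 -0.   -0.02]
```

>>> {"fn": "jog_arm", "kwargs": {
  "series": [
    {"gripper":-1,"xyz":[-0.004,0,0],"dr":[0,0,0]},
    {"gripper":-1,"xyz":[-0.004,0,0],"dr":[0,0,0]}
  ]
}}

```text
clock: 20.25
eef_pos: [0.5507, 0.2289, 0.1737]
tcp_rot: [0.613, -3.081, 0.0]
contact_force: [1.6, 0.0, -1.8]
finger_gap: 0.122
gripper_force: 87.9
```

```bash
python3 -c "
from h import *
feel()"
```

```text
rack xyz mm [-139.2   67.3  173.7] F ins/left/up [ 1.5 -0.6 -1.8] M [-0.15 -0.39 -0.1 ] 20.25 [-0.    0.02 -0.02]
```

>>> {"fn": "jog_arm", "kwargs": {
  "series": [
    {"gripper":-1,"xyz":[-0.004,0,0],"dr":[0,0,0]},
    {"gripper":-1,"xyz":[-0.004,0,0],"dr":[0,0,0]}
  ]
}}

```text
clock: 20.45
eef_pos: [0.5513, 0.2291, 0.1735]
tcp_rot: [0.613, -3.08, 0.0]
contact_force: [1.2, 0.7, -2.0]
finger_gap: 0.123
gripper_force: 87.9
```

```bash
python3 -c "
from h import *
feel()"
```

```text
rack xyz mm [-138.5   67.3  173.5] F ins/left/up [ 1.3  0.2 -2. ] M [-0.07 -0.13 -0.09] 20.45 [ 0.    0.04 -0.02]
```

>>> {"fn": "jog_arm", "kwargs": {
  "series": [
    {"gripper":-1,"xyz":[-0.004,0,0],"dr":[0,0,0]},
    {"gripper":-1,"xyz":[-0.004,0,0],"dr":[0,0,0]}
  ]
}}

```text
clock: 20.65
eef_pos: [0.5519, 0.2293, 0.1735]
tcp_rot: [0.613, -3.08, 0.001]
contact_force: [0.1, -1.1, -1.1]
finger_gap: 0.121
gripper_force: 87.8
```

```bash
python3 -c "
from h import *
feel()"
```

```text
rack xyz mm [-137.9   67.2  173.5] F ins/left/up [-0.3 -1.1 -1.1] M [-0.04  0.34 -0.01] 20.65 [ 0.01  0.06 -0.01]
```

>>> {"fn": "jog_arm", "kwargs": {
  "series": [
    {"gripper":-1,"xyz":[-0.005,0,0],"dr":[0,0,0]},
    {"gripper":-1,"xyz":[-0.005,0,0],"dr":[0,0,0]}
  ]
}}

```text
clock: 20.85
eef_pos: [0.5527, 0.2294, 0.1736]
tcp_rot: [0.613, -3.08, 0.001]
contact_force: [-1.8, -2.2, -0.4]
finger_gap: 0.12
gripper_force: 87.9
```

```bash
python3 -c "
from h import *
feel()"
```

```text
rack xyz mm [-137.1   67.   173.6] F ins/left/up [-2.5 -1.3 -0.4] M [-0.33  1.1   0.02] 20.85 [ 0.03  0.09 -0.  ]
```

Resistance is rising again, so home is at about -138. I'm backing off 1 mm and lowering onto the lips.

>>> {"fn": "jog_arm", "kwargs": {
  "series": [
    {"gripper":-1,"xyz":[0.003,0,0],"dr":[0,0,0]},
    {"gripper":-1,"xyz":[0.005,0,0],"dr":[0,0,0]},
    {"gripper":-1,"xyz":[0.005,0,0.003],"dr":[0,0,0]},
    {"gripper":-1,"xyz":[0.005,0,0.005],"dr":[0,0,0]},
    {"gripper":-1,"xyz":[0.005,0,0.005],"dr":[0,0,0]}
  ]
}}

```text
clock: 21.35
eef_pos: [0.5523, 0.2294, 0.173]
tcp_rot: [-0.613, 3.081, -0.0]
contact_force: [-0.2, -1.3, -0.6]
finger_gap: 0.123
gripper_force: 88.0
```

```bash
python3 -c "
from h import *
feel()"
```

```text
rack xyz mm [-137.5   67.1  173. ] F ins/left/up [-0.7 -1.1 -0.6] M [-0.2   0.47 -0.06] 21.35 [ 0.01 -0.02 -0.  ]
```

>>> {"fn": "jog_arm", "kwargs": {
  "series": [
    {"gripper":-1,"xyz":[0.002,0,0.003],"dr":[0,0,0]},
    {"gripper":-1,"xyz":[0.002,0,0.005],"dr":[0,0,0]},
    {"gripper":-1,"xyz":[0.002,0,0.005],"dr":[0,0,0]}
  ]
}}

```text
clock: 21.65
eef_pos: [0.5518, 0.2292, 0.1718]
tcp_rot: [0.613, -3.081, 0.0]
contact_force: [0.3, -1.0, -1.2]
finger_gap: 0.125
gripper_force: 87.9
```

```bash
python3 -c "
from h import *
feel()"
```

```text
rack xyz mm [-138.    67.1  171.8] F ins/left/up [-0.1 -1.1 -1.2] M [-0.23  0.37 -0.09] 21.65 [0.01 0.01 0.  ]
```

>>> {"fn": "jog_arm", "kwargs": {
  "series": [
    {"gripper":-1,"xyz":[0,0,0.003],"dr":[0,0,0]},
    {"gripper":-1,"xyz":[0,0,0.005],"dr":[0,0,0]},
    {"gripper":-1,"xyz":[0,0,0.005],"dr":[0,0,0]}
  ]
}}

```text
clock: 21.95
eef_pos: [0.5518, 0.2292, 0.1708]
tcp_rot: [0.613, -3.081, 0.0]
contact_force: [-0.4, -1.7, -1.9]
finger_gap: 0.126
gripper_force: 87.9
```

```bash
python3 -c "
from h import *
feel()"
```

```text
rack xyz mm [-138.    67.1  170.8] F ins/left/up [-1.  -1.4 -1.9] M [-0.31  0.37 -0.08] 21.95 [ 0.01  0.01 -0.  ]
```

>>> {"fn": "jog_arm", "kwargs": {
  "series": [
    {"gripper":-1,"xyz":[0,0,0.003],"dr":[0,0,0]},
    {"gripper":-1,"xyz":[0,0,0.005],"dr":[0,0,0]},
    {"gripper":-1,"xyz":[0,0,0.005],"dr":[0,0,0]}
  ]
}}

```text
clock: 22.25
eef_pos: [0.5518, 0.2292, 0.1702]
tcp_rot: [-0.613, 3.081, -0.0]
contact_force: [-2.3, -2.3, 0.3]
finger_gap: 0.119
gripper_force: 88.1
```

```bash
python3 -c "
from h import *
feel()"
```

```text
rack xyz mm [-138.    67.1  170.2] F ins/left/up [-3.  -1.2  0.3] M [-0.42  0.8  -0.1 ] 22.25 [ 0.01 -0.01 -0.01]
```

The tray is resting on the lips. Releasing.

>>> {"fn": "jog_arm", "kwargs": {
  "series": [
    {"gripper":-0.7,"xyz":[0,0,0],"dr":[0,0,0]},
    {"gripper":-0.6,"xyz":[0,0,0],"dr":[0,0,0]},
    {"gripper":-0.4,"xyz":[0,0,0],"dr":[0,0,0]},
    {"gripper":-0.2,"xyz":[0,0,0],"dr":[0,0,0]},
    {"gripper":0,"xyz":[0,0,0],"dr":[0,0,0]},
    {"gripper":0,"xyz":[0,0,0],"dr":[0,0,0]},
    {"gripper":0,"xyz":[0,0,0],"dr":[0,0,0]}
  ]
}}

```text
clock: 22.95
eef_pos: [0.5518, 0.2293, 0.1699]
tcp_rot: [0.613, -3.081, 0.0]
contact_force: [-0.1, 0.8, 0.6]
finger_gap: 0.504
gripper_force: 0.0
```

```bash
python3 -c "
from h import *
feel()"
```

```text
rack xyz mm [-138.    67.2  169.9] F ins/left/up [0.2 0.8 0.6] M [ 0.02  0.01 -0.01] 22.95 [ 0.01  0.   -0.  ]
```

>>> {"fn": "jog_arm", "kwargs": {
  "series": [
    {"gripper":0,"xyz":[0,0,-0.03],"dr":[0,0,0]},
    {"gripper":0,"xyz":[0,0,-0.1],"dr":[0,0,0]},
    {"gripper":0,"xyz":[0,0,-0.2],"dr":[0,0,0]},
    {"gripper":0,"xyz":[0,0,-0.35],"dr":[0,0,0]},
    {"gripper":0,"xyz":[0.1,0,-0.5],"dr":[0,0,0]},
    {"gripper":0,"xyz":[0.3,0,-0.5],"dr":[0,0,0]},
    {"gripper":0,"xyz":[0.5,0,-0.5],"dr":[0,0,0]},
    {"gripper":0,"xyz":[0.5,0,-0.5],"dr":[0,0,0]}
  ]
}}

```text
clock: 23.75
eef_pos: [0.4573, 0.1896, 0.2735]
tcp_rot: [-0.613, 3.076, 0.004]
contact_force: [-0.0, -0.3, 0.9]
finger_gap: 0.504
gripper_force: 0.0
```

```bash
python3 - <<'E'
from h import *
np.set_printoptions(precision=4,suppress=True)
im={}
for n in("top","side"):
    c=vision.camera(n);im[n]=c["color"][...,::-1];q=rk(cloud(c));col=c["color"].astype(int)
    br=(col[...,0]>col[...,2]+35)&(abs(q[...,0]+.14)<.08)&(abs(q[...,1]-.0675)<.04)&(q[...,2]>.17)&(q[...,2]<.215);p=q[br]
    if len(p):print(n,"handle",len(p),np.median(p,0),np.percentile(p,[2,98],axis=0).tolist())
a=cv2.resize(im["top"][100:220,150:270],(400,400));b=cv2.resize(im["side"][150:270,120:240],(400,400))
cv2.imwrite("pics/end.png",np.hstack([a,b]));feel()
E
```

```text
side handle 202 [-0.1375  0.0727  0.1899] [[-0.17401991615110457, 0.06844433602433876, 0.18098574507483042], [-0.10135945676763918, 0.07606075616719175, 0.19780454005550752]]
rack xyz mm [-238.3   67.1  272.1] F ins/left/up [0.3 0.9 0.5] M [ 0.01 -0.03  0.01] 23.85 [-0.06 -0.2  -0.04]
```

View pics/end.png

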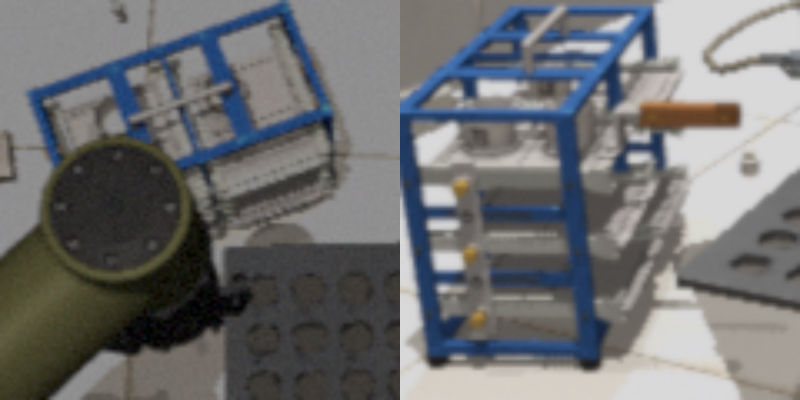

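The end picture shows the tray on the left bay's top rails with its handle clear at (690,115) in the right half. The cups are upright at (490,125) and behind the front post, and the gripper is away from the tray. Handing in.

```bash
python3 -c "
from h import *
print(order.job_done())"
```

```text
the job is handed in; nothing more can be done
None
```

The tray is on the left bay's top rails (the only empty pair there), pushed in until the catch snapped and left within about 1 mm of home by feel; both cups are upright, it is released, and the job is handed in at about 24 s, with no verdict shown.

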